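# Put the washed oil drum up to dry

### The arm

A 6-joint arm with a two-finger parallel gripper is mounted at the origin on the work surface. World frame = base frame: x ahead of the robot, y to its left, z up, the work surface at z = 0. Lengths are in mm, angles in rad, forces in N, time in s.
With the tool pointing down it reaches from about 350 to 975 mm from the base axis. Payload 7.1 kg.
Tool frame: the origin (TCP) lies between the finger pads; the fingertips stand 14 mm ahead of it and the grasp point (between the pads) lies 5 mm behind it; z points along the fingers, y is the line along which they close (so a half turn about z gives the same grasp; the last joint's range is limited). The gripper opens to 88 mm and grips with 3 to 60 N. Pads are 20 mm wide; open, the fingers measure 115 mm over their backs; the gripper's body (75 mm by 178 mm) begins 61 mm behind the grasp point.
Start: joints at [1.24, 0.423, 1.63, -0, 1.089, -0.019], TCP at [191.701, 594.858, 236.675] pointing down, gripper open.
Joint ranges: [-3, 3], [-0.9, 2.11], [0.09, 2.58], [-1.31, 4.45], [0.11, 2.69], [-2.54, 2.54]. Speed limits (rad/s): [2.39, 2.39, 3.01, 3.14, 3.14, 3.14].

### API

Orientations are given as a rotation vector (axis times angle).
In Python, from workcell import ctrl gives the robot as it stands. The module is installed in compiled form; this text tells all that it offers.
- The arm moves only by the tool servo_tool, never from a script. Its argument "plan" is a list of rows, each a list of 3 entries, a list of its own where there are three numbers: the closure, from 0 (fully open) to 1 (shut), then the shift along the world's x, y, z in mm, then the turn about the world's z in degrees. In form: [[hand, [x, y, z], yaw], ...]. A call has 1 to 10 rows; each row is the pose to reach, as a shift and turn from the pose commanded when the call began; what a row does not reach only later rows make up. A row lasts 1/12 s, in which the tool goes at most 41.7 mm and 7.16 degrees, less where a joint would pass 70% of its speed; a pose out of reach is approached as far as the arm can. A call with a gripper value outside its range is refused whole. The fingers move at their own pace and stop on an object; the grip force is fixed at half the most. Time passes only in rows, so rows that repeat a pose let the fingers close. It gives the time, the measured TCP pose, the force, the opening and the grip force at its end, in the units of the state.
- ctrl.get_obs(): the state, without advancing time (a new reading comes with each control period).
- ctrl.get_image(name): name is "scene" or "top"; returns the picture (420x560x3 uint8, blue, green, red); there is no depth.
- ctrl.camera_info(name): a dict with "fovy" (degrees; the focal length in pixels is half the picture's height over the tangent of half this angle, whatever the lens; pixels are square), "cx", "cy" (the principal point, pixels), "rvec" (rotation vector, rad) and "tvec" (3), from world to camera coordinates, as OpenCV has them. Camera axes: x right, y down, z forward; pixel columns grow to the right and rows downward; lengths in mm; the calibration is good to about 2 mm. A picture is of the moment at which its call begins. camera_info takes no time and is no camera call.
- ctrl.close_job(): hands the job in; it is judged then, once.
The state is a dict: "t": time; "qpos": joint angles; "qvel": joint speeds; "joint_torque": joint torques, N m; "ee_pos": TCP position; "orientation": TCP orientation; "ft_force": force on the tool from outside, world axes, zero at the start; "moment": the same for the moment, N m; "width": finger opening in mm; "grasp_force": force on a finger pad.
Only numpy, scipy, OpenCV 4.12 (cv2) and the standard library are available. Lean on these libraries where they do the work, as an engineer would, in place of code of your own. Each camera call takes 0.05 s, during which the arm holds its last target. There are 200 camera calls.

### The job

This washed oil drum is being put up to dry: set the tap lever halfway between shut and open so the ball valve drains, then screw the loosely started cap down until it bottoms out and back it off a quarter turn so the drum can breathe. Finish while still gripping the cap there, hand on it, so that I can tie the tag round it. Leave the bowl, the funnel and the jar where they are.

Things in the scene. Friction and masses are not known exactly. Their poses are not given: they have to be found in the camera images.
- drum: 3 litre stainless oil drum, 150 mm in diameter, on a 60 mm high stand; stands firm. Origin: on its vertical axis at table level; -x points out of the front along the tap, z up. Wall 60 to 230 mm above the table, then a conical shoulder up to the neck (47 mm in diameter, from 246 mm). Wire carrying handles reach 98 mm from the axis at its +y and -y sides, 190 to 200 mm high.
- spout (a point): end of the tap's spout, pointing down, 71 mm above the table and 168 mm in front of the drum's axis. The tap's pipe runs from the drum's wall to it, 95 mm above the table, 33 mm thick at most
- tap_lever (a joint): angle of the ball-valve lever on top of the tap, about a vertical axis, rad: 0 = shut (lever square across the pipe, along the drum's +y), 1.571 = open (lever in line with the spout, along the drum's -x, away from the drum), stops at both ends. Seen from above the lever turns anticlockwise as the value grows. It stays where it is left; about 0.15 N m of friction.
- lever_hinge (a point): point on the lever's vertical turning axis, at the mid height of the lever's sleeve (122 mm above the table), 125 mm in front of the drum's axis
- lever_grip (a point): the place to grip the lever: middle of its black plastic sleeve, 60 mm from the turning axis. The sleeve is 14 mm wide, 10 mm high (117 to 127 mm above the table), and reaches from 25 to 87 mm from the turning axis
- cap: white knurled plastic screw cap on the drum's neck, 56 mm in diameter, 24 mm high, with a 4 mm high, 6 mm wide rib on top from the middle to the rim along its +x axis. Origin: centre of its underside, 252 mm above the table when bottomed (top face then 276 mm high); z up. It is already started on the thread and cannot come off
- cap_turn (a joint): how far the cap is unscrewed from bottomed out, rad: 0 = bottomed (hard stop), grows as the cap is turned anticlockwise seen from above; one full turn lifts it 5 mm; a quarter turn is 1.571. It stays where it is left; about 0.12 N m of friction
- bowl: white plastic mixing bowl, 210 mm in diameter, 85 mm high, standing loose; origin: centre of its underside. Not part of the job
- funnel: steel funnel standing loose on its wide mouth, 116 mm in diameter at the foot, 120 mm high; origin: centre of its foot. Not part of the job
- jar: closed glass jar standing loose, 72 mm in diameter, 115 mm high; origin: centre of its underside. Not part of the job

How it is judged (in metres and radians):
On the way, in this order (a step that is already met when the one before it is completed fails the run):
1. the tap lever stands halfway between shut and open (within 9 degrees) and at rest (value of joint tap_lever between 0.628 and 0.942 rad and velocity of joint tap_lever between -0.1 and 0.1 rad/s), for 0.3 s.
2. the cap is screwed down until it bottoms out (value of joint cap_turn below 0.07 rad), for 0.1 s.
At the end, for the whole second after the job is handed in: Lever still halfway (within 9 degrees); the cap, once bottomed out, is backed off a quarter turn (within 15 degrees), at rest and still gripped (over 4 N, fingers centred on it within 20 mm); bowl, funnel and jar within 30 mm of where they stood (value of joint tap_lever between 0.628 and 0.942 rad and value of joint cap_turn between 1.309 and 1.833 rad and velocity of joint cap_turn between -0.1 and 0.1 rad/s and contact force between the fingers and cap above 4 N and horizontal distance between the grasp point and cap below 0.02 m and distance of each of bowl, funnel, jar from where it was at the start of the episode below 0.03 m); the arm keeps its last pose, push and grip.
It fails at once if the bowl, the funnel or the jar is shoved or knocked over (distance of any of bowl, funnel, jar from where it was at the start of the episode above 0.03 m or angle between any of bowl, funnel, jar's own z axis and vertical above 0.5 rad).
It also fails if it takes over 69 s, if anything falls off the work surface, if the arm or the gripper's body presses on something with over 40 N, if the wrist force passes 120 N, or if a joint passes its speed limit or range.

## Working session

There is one attempt and no reset: what is moved stays moved. The work goes in short steps, Python scripts to look and compute and a tool call to move; the robot and the scene stay as the last step left them, time stands still between calls to the robot, and variables do not carry over. Pictures are saved under pics/ and viewed, at most 10 in all, crops included, and the job is handed in when it is done.

Besides the shell and the picture viewer there is one more tool, called after "Call:" as name(argument=value, ...) on one line, values as JSON. servo_tool: Moves the arm, as the interface text tells. Its arguments: {"type":"object","properties":{"plan":{"type":"array"}},"required":["plan"]}

```bash
mkdir -p pics; cat > h.py <<'E'
import numpy as np, cv2
from workcell import ctrl
def cam(n):
    i=ctrl.camera_info(n); f=210/np.tan(np.radians(i['fovy'])/2)
    K=np.array([[f,0,i['cx']],[0,f,i['cy']],[0,0,1]]); R=cv2.Rodrigues(np.array(i['rvec'],float))[0]; t=np.array(i['tvec'],float)
    return i,K,R,t
def ray(n,u,v,z):
    i,K,R,t=cam(n); d=R.T@np.linalg.inv(K)@[u,v,1]; c=-R.T@t
    return (c+d*(z-c[2])/d[2]).round(1)
def proj(n,p):
    i,K,R,t=cam(n); q=K@(R@np.array(p,float)+t); return (q[:2]/q[2]).round(1)
E
python3 - <<'E'
from h import *
for n in ('scene','top'):
    cv2.imwrite(f'pics/{n}0.png',ctrl.get_image(n)); i,K,R,t=cam(n); print(i,-R.T@t)
print(ctrl.get_obs())
E
```

```text
{'fovy': 52.07689448878876, 'cx': 287.1370962858851, 'cy': 207.63400488182106, 'rvec': array([ 2.53493135,  0.56809778, -0.17555817]), 'tvec': array([-508.10809956, -136.3802629 , 1355.95280922])} [ 825.00672156 -526.09614227 1076.08930682]
{'fovy': 45.41504430659109, 'cx': 278.48433469148773, 'cy': 204.63811716681755, 'rvec': array([ 2.16677995, -2.20130129,  0.09519196]), 'tvec': array([  -9.45233814,  564.52667438, 1515.12718312])} [ 441.72431551   -6.25389498 1555.38760818]
{'t': 0.1, 'qpos': array([ 1.24003074e+00,  4.23766874e-01,  1.63064772e+00,  1.09002347e-05,
        1.08859616e+00, -1.89986993e-02]), 'qvel': array([ 0.00150834, -0.00173801, -0.00048083,  0.0014842 ,  0.00079872,
        0.00054972]), 'joint_torque': array([-3.68815527e-04, -5.45616961e+01, -2.74324805e+01,  6.44717412e-02,
        1.88897923e-02, -5.51355288e-05]), 'ee_pos': array([191.52058535, 594.40074995, 235.96447349]), 'orientation': array([-4.87709293e-01, -3.10324496e+00,  2.19074825e-03]), 'ft_force': array([-0.68046507, -0.2764322 ,  0.1056676 ]), 'moment': array([-0.03035864, -0.00578549, -0.00816645]), 'grasp_force': 0.0, 'width': 88.00716003051141}
```

View pics/scene0.png

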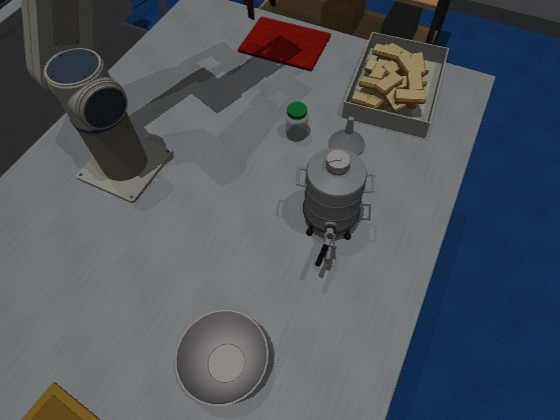

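View pics/top0.png

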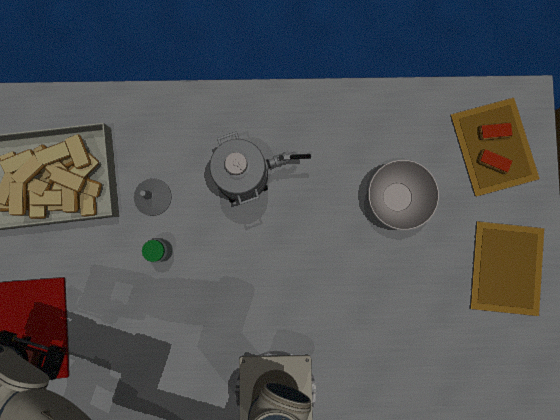

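The scene view shows the cap at about (338,161) and the black lever sleeve at about (321,255). The top view shows the cap at (235,163), the sleeve at (300,156), the funnel at (152,197), the jar at (153,250) and the bowl at (403,195).

```bash
python3 - <<'E'
from h import *
def tri(a,b):
    P=[np.c_[K@R,K@t] for _,K,R,t in (cam('scene'),cam('top'))]
    X=cv2.triangulatePoints(*P,np.array(a,float).reshape(2,1),np.array(b,float).reshape(2,1)); return (X[:3]/X[3]).ravel().round(1)
S=cv2.imread('pics/scene0.png');T=cv2.imread('pics/top0.png')
def blobs(im,box,f,tag):
    x0,y0,x1,y1=box; m=f(im[y0:y1,x0:x1].astype(int)).astype(np.uint8)
    n,l,s,c=cv2.connectedComponentsWithStats(m)
    for k in range(1,n):
        if s[k,4]>15:
            ct=cv2.findContours((l==k).astype(np.uint8),0,2)[0][0]
            print(tag,(c[k]+[x0,y0]).round(1),s[k]+[x0,y0,0,0,0],[round(v,1) for v in cv2.minAreaRect(ct)[1]], cv2.fitLine(ct,2,0,.01,.01).ravel()[:2].round(3))
dark=lambda a:a.max(2)<40
blobs(S,(305,235,345,275),dark,'levS'); blobs(T,(285,145,320,170),dark,'levT')
white=lambda a:a.min(2)>150
for th in (150,170,190):
    w=lambda a:a.min(2)>th
    blobs(S,(315,140,362,180),w,'capS%d'%th); blobs(T,(215,145,258,180),w,'capT%d'%th)
print(ray('top',235,163,278),ray('scene',338,158,278))
c1=cv2.resize(S[130:280,285:395],None,fx=4,fy=4,interpolation=2);c2=cv2.resize(T[120:215,200:320],None,fx=4,fy=4,interpolation=2)
o=np.zeros((600,440+360,3),np.uint8);o[:,:440]=c1;c2=cv2.resize(c2,(360,285));o[:285,440:]=c2
c3=cv2.resize(T[140:185,210:260],(350,315),interpolation=2);o[285:600,440:790]=c3
cv2.imwrite('pics/crop0.png',cv2.convertScaleAbs(o,alpha=1.3))
E
```

```text
levS [321.6 254.5] [316 244  13  22 120] [6.0, 22.5] [ 0.387 -0.922]
levT [300.1 156.4] [290 154  21   6  83] [4.0, 20.2] [ 0.998 -0.061]
[652.9  93.6 278. ] [654.9  90.7 278. ]
```

View pics/crop0.png

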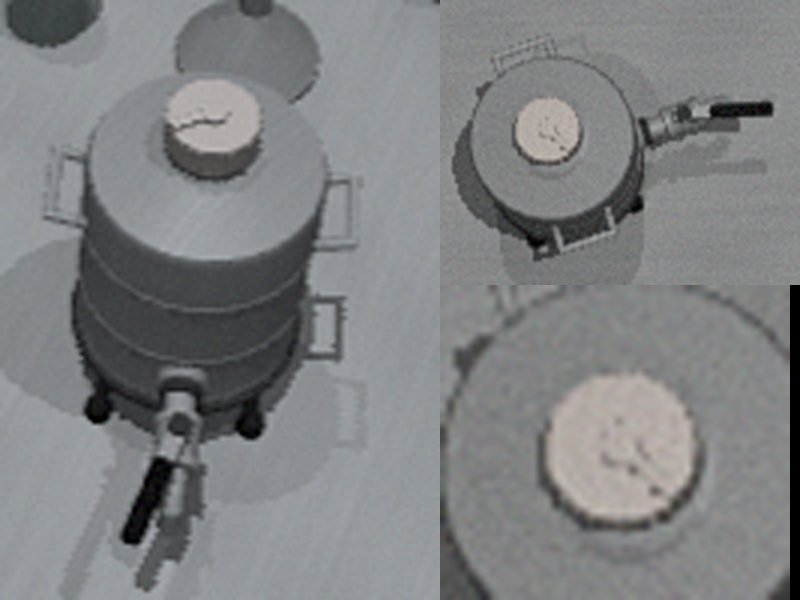

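The crop shows the cap, with its rib pointing along +x/−y in the top view (down-right), and the tap. The sleeve is swung off the pipe's line.

```bash
python3 - <<'E'
from h import *
S=cv2.imread('pics/scene0.png');T=cv2.imread('pics/top0.png')
for n,im,(x0,y0,x1,y1) in (('scene',S,(310,140,365,182)),('top',T,(210,140,260,185))):
    a=im[y0:y1,x0:x1].astype(int); m=((a[...,2]-a[...,0]>6)&(a.max(2)>100)).astype(np.uint8)
    k,l,s,c=cv2.connectedComponentsWithStats(m); j=1+s[1:,4].argmax()
    ct=cv2.findContours((l==j).astype(np.uint8),0,2)[0][0]
    e=cv2.fitEllipse(cv2.convexHull(ct)+np.array([x0,y0])); print(n,s[j]+[x0,y0,0,0,0],e,[ray(n,*e[0],z) for z in (276,281)], 'px/mm',cam(n)[1][0,0]/1275)
for z in (122,127): print('lever',z,ray('scene',321.6,254.5,z),ray('top',300.1,156.4,z))
# lever direction from ends, both views
for n,(u,v),(a,b),L in (('scene',(321.6,254.5),(.387,-.922),10.5),('top',(300.1,156.4),(.998,-.061),10)):
    p,q=ray(n,u-a*L,v-b*L,125),ray(n,u+a*L,v+b*L,125); d=q-p; print('dir',n,p,q,np.linalg.norm(d),np.degrees(np.arctan2(d[1],d[0])))
# spout / hinge / pipe guesses (top view, crop scale 3)
for u,v,z in ((200+(685-440)/3,120+112/3,130),(200+(650-440)/3,120+130/3,100)): print(u,v,ray('top',u,v,z))
for n,u,v in (('scene',285+181/4,130+423/4),('scene',285+187/4,130+450/4)): print(ray(n,u,v,122))
# drum outer circle in top: dark-edge wall z=230
for nm,u,v,z in (('bowl',403,195,60),('funnel',152,197,0),('jar',153,250,115)): print(nm,ray('top',u,v,z))
E
```

```text
Traceback (most recent call last):
cv2.error: OpenCV(4.12.0) /io/opencv/modules/imgproc/src/shapedescr.cpp:361: error: (-201:Incorrect size of input array) There should be at least 5 points to fit the ellipse in function 'fitEllipseNoDirect'
```

```bash
python3 - <<'E'
from h import *
S=cv2.imread('pics/scene0.png');T=cv2.imread('pics/top0.png')
print(T[160,230:234].tolist(),T[160,222],S[158,335],S[195,335])
for n,im,(x0,y0,x1,y1) in (('scene',S,(310,140,365,182)),('top',T,(210,140,260,185))):
    a=cv2.GaussianBlur(im,(3,3),0)[y0:y1,x0:x1].astype(int); d=a[...,2]-a[...,0]; t,m=cv2.threshold(np.clip(d+60,0,255).astype(np.uint8),0,1,cv2.THRESH_OTSU)
    k,l,s,c=cv2.connectedComponentsWithStats(m); j=1+s[1:,4].argmax()
    ct=cv2.findContours((l==j).astype(np.uint8),0,2)[0][0]
    e=cv2.fitEllipse(cv2.convexHull(ct)+np.array([x0,y0])); print(n,t-60,s[j]+[x0,y0,0,0,0],e,[ray(n,*e[0],z) for z in (276,281)])
for z in (122,127): print('lever',z,ray('scene',321.6,254.5,z),ray('top',300.1,156.4,z))
for n,(u,v),(a,b),L in (('scene',(321.6,254.5),(.387,-.922),10.5),('top',(300.1,156.4),(.998,-.061),10)):
    p,q=ray(n,u-a*L,v-b*L,125),ray(n,u+a*L,v+b*L,125); d=q-p; print('dir',n,p,q,np.linalg.norm(d),np.degrees(np.arctan2(d[1],d[0])))
for u,v,z in ((200+(685-440)/3,120+112/3,130),(200+(650-440)/3,120+130/3,100)): print(u,v,ray('top',u,v,z))
for n,u,v in (('scene',285+181/4,130+423/4),('scene',285+187/4,130+450/4)): print(ray(n,u,v,122))
for nm,u,v,z in (('bowl',403,195,60),('funnel',152,197,0),('jar',153,250,115)): print(nm,ray('top',u,v,z))
E
```

```text
[[126, 128, 135], [132, 134, 142], [127, 133, 137], [124, 126, 132]] [101 101  98] [129 131 135] [81 79 78]
scene -1.0 [326 150  25  24 486] ((337.4844665527344, 161.34619140625), (24.532180786132812, 25.048416137695312), 51.04940414428711) [array([657.1,  82.5, 276. ]), array([658.1,  78.7, 281. ])]
top 4.0 [225 152  22  22 380] ((235.50794982910156, 163.0139923095703), (21.62152099609375, 22.163589477539062), 151.5255889892578) [array([653.2,  92.5, 276. ]), array([652.4,  92.1, 281. ])]
lever 122 [696.8 -83.1 122. ] [695.2 -82.3 122. ]
lever 127 [697.5 -85.4 127. ] [694.3 -82.  127. ]
dir scene [ 698.4 -112.3  125. ] [696. -56. 125.] 56.35113131073767 92.44097098847554
dir top [693.3 -53.3 125. ] [ 696.  -110.9  125. ] 57.66324652670886 -87.31622484053096
281.6666666666667 157.33333333333334 [691.8 -28.9 130. ]
270.0 163.33333333333334 [679.8   5.1 100. ]
[696.1 -26.2 122. ]
[706.7 -42.2 122. ]
bowl [ 584.5 -391.9   60. ]
funnel [596.  374.1   0. ]
jar [432.6 342.6 115. ]
```

Call:
servo_tool(plan=[[0, [0, 0, 40], 0], [0, [250, -340, 115], -36], [0, [250, -340, 115], -36], [0, [250, -340, 115], -36], [0, [250, -340, 115], -36], [0, [250, -340, 115], -36], [0, [250, -340, 115], -36], [0, [250, -340, 115], -36], [0, [250, -340, 115], -36], [0, [250, -340, 115], -36]])

```text
t: 0.93
ee_pos: [411.0, 295.5, 342.5]
orientation: [-1.423, -2.801, 0.0]
ft_force: [0.4, -0.0, 0.2]
width: 88.1
grasp_force: 0.0
```

Call:
servo_tool(plan=[[0, [270, -355, 0], -33.5], [0, [270, -355, 0], -33.5], [0, [270, -355, 0], -33.5], [0, [270, -355, 0], -33.5], [0, [270, -355, 0], -33.5], [0, [270, -355, 0], -33.5], [0, [270, -355, 0], -33.5], [0, [270, -355, 0], -33.5], [0, [270, -355, 0], -33.5], [0, [270, -355, 0], -33.5]])

```text
t: 1.77
ee_pos: [663.3, -36.2, 341.8]
orientation: [-2.17, -2.271, 0.001]
ft_force: [0.7, 1.0, 0.6]
width: 87.7
grasp_force: 0.0
```

Call:
servo_tool(plan=[[0, [0, 0, 0], 0], [0, [0, 0, 0], 0], [0, [0, 0, 0], 0], [0, [0, 0, 0], 0]])

```text
t: 2.1
ee_pos: [661.9, -33.2, 342.1]
orientation: [-2.168, -2.272, 0.001]
ft_force: [0.4, -0.3, 0.3]
width: 88.0
grasp_force: 0.0
```

Call:
servo_tool(plan=[[0, [17, -25, 0], 0], [0, [34, -49.5, 0], 0], [0, [34, -49.5, -40], 0], [0, [34, -49.5, -80], 0], [0, [34, -49.5, -120], 0], [0, [34, -49.5, -150], 0], [0, [34, -49.5, -170], 0], [0, [34, -49.5, -170], 0], [0, [34, -49.5, -170], 0], [0, [34, -49.5, -170], 0]])

```text
t: 2.93
ee_pos: [697.6, -82.9, 174.4]
orientation: [2.167, 2.272, 0.002]
ft_force: [0.4, -0.3, 0.9]
width: 87.7
grasp_force: 0.0
```

```bash
python3 - <<'E'
from h import *
S=ctrl.get_image('scene');T=ctrl.get_image('top');print(ctrl.get_obs()['ee_pos'])
o=np.zeros((560,800,3),np.uint8);o[:,:400]=cv2.resize(S[170:310,270:370],(400,560),interpolation=2);o[:400,400:]=cv2.resize(T[110:210,245:345],(400,400),interpolation=2)
cv2.imwrite('pics/lev1.png',cv2.convertScaleAbs(o,alpha=1.4))
E
```

```text
[697.97961987 -83.44188985 174.97150277]
```

View pics/lev1.png

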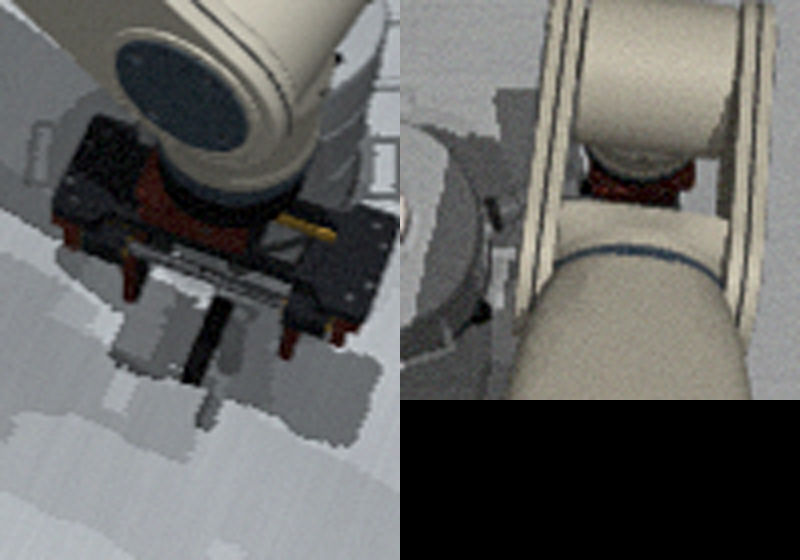

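The sleeve, at about (210,340) in the crop, lies between the open fingers (130,280) and (290,340). I'll descend and grip it.

Call:
servo_tool(plan=[[0, [-1.5, 1, -25], 0], [0, [-1.5, 1, -46], 0], [0, [-1.5, 1, -46], 0], [0.9, [-1.5, 1, -46], 0], [0.9, [-1.5, 1, -46], 0], [0.9, [-1.5, 1, -46], 0], [0.9, [-1.5, 1, -46], 0], [0.9, [-1.5, 1, -46], 0], [0.9, [-1.5, 1, -46], 0], [0.9, [-1.5, 1, -46], 0]])

```text
t: 3.87
ee_pos: [695.3, -82.8, 126.7]
orientation: [2.169, 2.272, 0.0]
ft_force: [-0.5, 0.3, -0.3]
width: 44.6
grasp_force: 0.0
```

Call:
servo_tool(plan=[[0.95, [0, 0, 1.5], 0], [0.95, [0, 0, 1.5], 0], [0.95, [0, 0, 1.5], 0], [0.95, [0, 0, 1.5], 0], [0.95, [0, 0, 1.5], 0], [0.95, [0, 0, 1.5], 0], [0.95, [0, 0, 1.5], 0], [0.95, [0, 0, 1.5], 0]])

```text
t: 4.53
ee_pos: [695.8, -82.8, 127.8]
orientation: [2.169, 2.271, 0.001]
ft_force: [4.7, 1.2, -1.9]
width: 13.4
grasp_force: 30.0
```

Call:
servo_tool(plan=[[0.95, [-3.7, 0, 1], -3.5], [0.95, [-7.3, 0.1, 1], -7], [0.95, [-11, 0.5, 1], -10.5], [0.95, [-14.6, 1.2, 1], -14], [0.95, [-18.2, 2, 1], -17.5], [0.95, [-21.7, 3.1, 1], -21], [0.95, [-25.2, 4.4, 1], -24.5], [0.95, [-28.6, 5.9, 1], -28], [0.95, [-28.6, 5.9, 1], -28], [0.95, [-28.6, 5.9, 1], -28]])

```text
t: 5.37
ee_pos: [667.7, -76.2, 128.0]
orientation: [2.655, 1.678, 0.004]
ft_force: [9.2, 2.6, -10.9]
width: 14.0
grasp_force: 30.4
```

Call:
servo_tool(plan=[[0.95, [0, 0, 0], 0], [0.95, [0, 0, 0], 0], [0.5, [0, 0, 0], 0], [0.5, [0, 0, 0], 0], [0.5, [0, 0, 0], 0], [0.5, [0, 0, 0], 0], [0.5, [0, 0, 0], 0], [0.5, [0, 0, 0], 0]])

```text
t: 6.03
ee_pos: [666.4, -76.9, 129.0]
orientation: [-2.655, -1.68, 0.0]
ft_force: [-0.2, -0.7, -0.8]
width: 43.8
grasp_force: 0.0
```

Call:
servo_tool(plan=[[0, [0, 0, 5], 0], [0, [0, 0, 40], 0], [0, [0, 0, 80], 0], [0, [0, 0, 120], 0], [0, [0, 0, 160], 0], [0, [0, 0, 200], 0], [0, [0, 0, 230], 0], [0, [-30, -40, 230], 0], [0, [-60, -80, 230], 0], [0, [-90, -110, 230], 0]])

```text
t: 6.87
ee_pos: [587.8, -174.9, 360.0]
orientation: [2.652, 1.681, 0.002]
ft_force: [-0.5, -0.8, 0.5]
width: 87.9
grasp_force: 0.0
```

Call:
servo_tool(plan=[[0, [-25, -30, 0], 0], [0, [-50, -60, 0], 0], [0, [-75, -90, 0], 0], [0, [-75, -90, 0], 0], [0, [-75, -90, 0], 0]])

```text
t: 7.28
ee_pos: [512.2, -265.4, 359.5]
orientation: [2.658, 1.674, 0.001]
ft_force: [0.1, 1.0, 0.2]
width: 87.8
grasp_force: 0.0
```

```bash
python3 - <<'E'
from h import *
S=ctrl.get_image('scene');T=ctrl.get_image('top');o=ctrl.get_obs();print(o['ee_pos'],o['qpos'])
cv2.imwrite('pics/s2raw.png',S);cv2.imwrite('pics/t2raw.png',T)
for n,im,(x0,y0,x1,y1) in (('scene',S,(295,235,350,275)),('top',T,(275,145,320,190))):
    m=(im[y0:y1,x0:x1].max(2)<40).astype(np.uint8);k,l,s,c=cv2.connectedComponentsWithStats(m)
    for j in range(1,k):
        if s[j,4]>40:
            ct=cv2.findContours((l==j).astype(np.uint8),0,2)[0][0]; a,b=cv2.fitLine(ct,2,0,.01,.01).ravel()[:2]; u,v=c[j]+[x0,y0]
            d=ray(n,u+a*9,v+b*9,125)-ray(n,u-a*9,v-b*9,125); print(n,s[j],u,v,ray(n,u,v,125),np.degrees(np.arctan2(d[1],d[0])))
o=np.zeros((560,800,3),np.uint8);o[:,:400]=cv2.resize(S[140:280,270:370],(400,560),interpolation=2);o[:400,400:]=cv2.resize(T[120:220,210:310],(400,400),interpolation=2)
cv2.imwrite('pics/lev2.png',cv2.convertScaleAbs(o,alpha=1.4))
E
```

```text
[ 513.68847999 -263.78721461  359.21443595] [-4.95254940e-01  2.34819164e-01  1.60857098e+00  4.95220470e-04
  1.29756307e+00 -5.24128398e-02]
scene [  7   6  22  16 113] 311.7699115044248 248.2212389380531 [668.7 -79.1 125. ] 59.99356620954101
top [14 15 19 13 81] 297.69135802469134 165.97530864197532 [666.9 -74.6 125. ] -119.58043559824789
```

View pics/lev2.png

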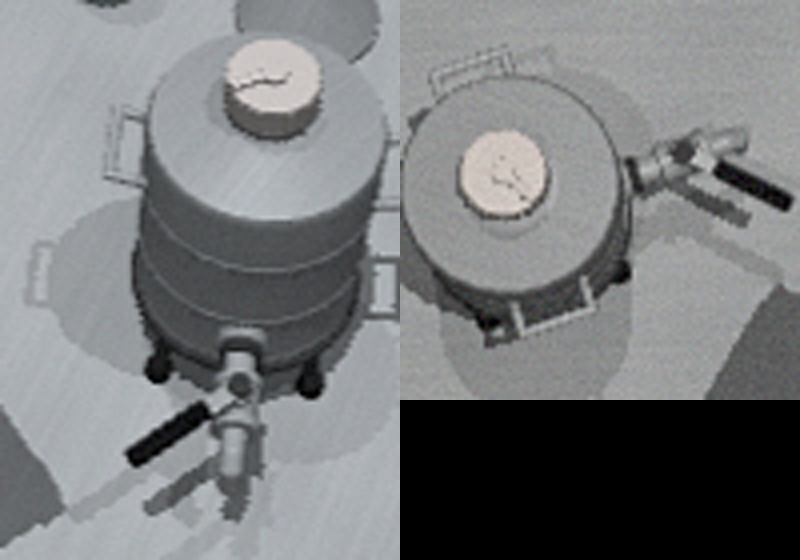

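The lever sleeve is now clearly off the pipe's line: top crop shows the sleeve at (755,188) and the pipe running from (630,180) to (745,138). I'll check the pipe direction from the pipe and the handles.

```bash
python3 - <<'E'
from h import *
t=lambda x,y,z:ray('top',210+(x-400)/4,120+y/4,z)[:2]
s=lambda x,y,z:ray('scene',270+x/4,140+y/4,z)[:2]
ang=lambda d:np.degrees(np.arctan2(d[1],d[0])).round(1)
print('pipe top',ang(t(742,140,105)-t(632,178,105)))
print('handles top',ang(t(555,325,195)-t(472,65,195))+0, t(555,325,195),t(472,65,195))
h=t(688,152,118);print('hinge',h,ang(h-np.array([653,92.5])),np.linalg.norm(h-[653,92.5]))
h=s(240,385,115);print('hinge s',h,ang(h-np.array([653,92.5])),np.linalg.norm(h-[653,92.5]))
for a,p,nm in ((t(500,172,278),t(525,200,280),'rib'),): print(nm,ang(p-a),a)
# drum rim outline z=230 circle in top
im=cv2.imread('pics/t2raw.png')
for z in (276,280): print(ray('top',235.5,163,z))
E
```

```text
pipe top -71.7
handles top -163.0 [561.   63.7] [741.2 118.7]
hinge [692. -30.] -72.3 128.55835250966777
hinge s [695.2 -24.1] -70.1 124.0016128927362
rib -139.4 [652.9  93.6]
[653.2  92.5 276. ]
[652.6  92.2 280. ]
```

Call:
servo_tool(plan=[[0, [14, 36, 0], 7], [0, [28, 71, 0], 14], [0, [42, 107, 0], 21], [0, [56, 142, 0], 28], [0, [70, 178, 0], 35], [0, [84, 213, 0], 42], [0, [97, 249, 0], 49], [0, [111, 284, 0], 56], [0, [125, 320, 0], 63], [0, [139, 356, 0], 70]])

```text
t: 8.22
ee_pos: [652.7, 96.1, 358.7]
orientation: [-1.199, -2.904, -0.0]
ft_force: [1.1, -1.2, 0.5]
width: 87.8
grasp_force: 0.0
```

Call:
servo_tool(plan=[[0, [0, 0, -5], 7], [0, [0, 0, -10], 14], [0, [0, 0, -20], 21], [0, [0, 0, -30], 28], [0, [0, 0, -30], 35], [0, [0, 0, -30], 42], [0, [0, 0, -30], 49], [0, [0, 0, -30], 56], [0, [0, 0, -30], 63], [0, [0, 0, -30], 70]])

```text
t: 9.05
ee_pos: [652.3, 94.2, 328.6]
orientation: [0.683, -3.066, -0.001]
ft_force: [0.0, 0.3, 0.5]
width: 87.7
grasp_force: 0.0
```

Call:
servo_tool(plan=[[0, [0, 0, 0], 7], [0, [0, 0, 0], 14], [0, [0, 0, 0], 21], [0, [0, 0, 0], 25], [0, [0, 0, 0], 25], [0, [0, 0, 0], 25], [0, [0, 0, 0], 25]])

```text
t: 9.63
ee_pos: [652.3, 93.0, 328.7]
orientation: [1.317, -2.852, -0.0]
ft_force: [0.0, -0.5, -0.7]
width: 87.9
grasp_force: 0.0
```

```bash
python3 - <<'E'
from h import *
o=ctrl.get_obs();print(o['ee_pos'],o['qpos'],o['orientation'],o['moment'])
S=ctrl.get_image('scene');cv2.imwrite('pics/cap1.png',cv2.resize(S[90:190,270:400],None,fx=4,fy=4,interpolation=2))
E
```

```text
[652.29458812  93.011174   328.67435181] [ 1.23533592e-01  3.90542183e-01  1.46091809e+00  9.46020747e-05
  1.29027312e+00 -2.31272785e+00] [ 1.31735446e+00 -2.85193146e+00 -2.03283110e-04] [0.08157406 0.06898866 0.00933639]
```

View pics/cap1.png

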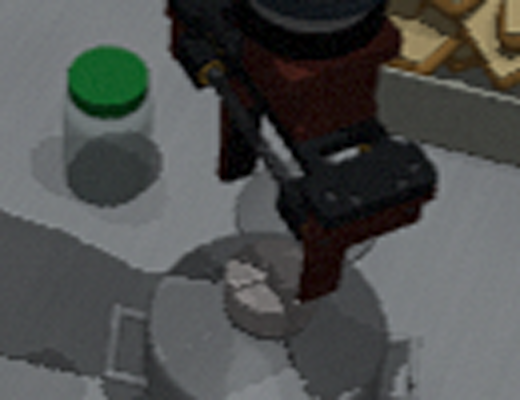

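The hand is above the cap, at about (265,295) in the crop. The cap lies between the fingers at (235,150) and (320,250), with its far side in shadow. I'll descend and grip.

Call:
servo_tool(plan=[[0, [0.5, -1, -30], 0], [0, [0.5, -1, -55], 0], [0, [0.5, -1, -61], 0], [0, [0.5, -1, -61], 0], [0.9, [0.5, -1, -61], 0], [0.9, [0.5, -1, -61], 0], [0.9, [0.5, -1, -61], 0], [0.9, [0.5, -1, -61], 0], [0.9, [0.5, -1, -61], 0], [0.9, [0.5, -1, -61], 0]])

```text
t: 10.52
ee_pos: [653.4, 90.7, 268.7]
orientation: [-1.318, 2.85, -0.002]
ft_force: [1.2, -1.5, 2.2]
width: 55.8
grasp_force: 30.0
```

Call:
servo_tool(plan=[[0.9, [0, 0, 0], 0], [0.9, [0, 0, 0], 0], [0.9, [0, 0, 0], 0]])

```text
t: 10.77
ee_pos: [653.4, 90.7, 268.6]
orientation: [-1.318, 2.85, -0.001]
ft_force: [0.1, -1.5, 5.5]
width: 55.4
grasp_force: 30.0
```

Call:
servo_tool(plan=[[0.9, [0, 0, -0.1], -6], [0.9, [0, 0, -0.2], -12], [0.9, [0, 0, -0.2], -18], [0.9, [0, 0, -0.3], -24], [0.9, [0, 0, -0.4], -30], [0.9, [0, 0, -0.5], -36], [0.9, [0, 0, -0.6], -42], [0.9, [0, 0, -0.7], -48], [0.9, [0, 0, -0.7], -54], [0.9, [0, 0, -0.8], -60]])

```text
t: 11.6
ee_pos: [652.7, 92.8, 267.8]
orientation: [0.291, 3.128, 0.005]
ft_force: [-2.0, 6.5, 6.5]
width: 54.9
grasp_force: 30.0
```

```bash
cat > m.py <<'E'
from h import *
o=ctrl.get_obs();r=o['orientation'];print(o['ee_pos'].round(1),'yaw',(2*np.degrees(np.arctan2(r[1],r[0]))-90+180)%360-180,'q6',o['qpos'][5],o['joint_torque'][5],o['moment'].round(3),o['ft_force'].round(1),o['width'],o['grasp_force'])
E
python3 m.py
```

```text
[652.7  92.8 267.8] yaw 79.36509273939703 q6 -1.264687397638077 -1.5113647654652596 [1.236 0.268 0.159] [-2.   6.5  6.5] 54.936063864803096 29.995792508125305
```

Call:
servo_tool(plan=[[0.9, [0, 0, -0.1], -6], [0.9, [0, 0, -0.2], -12], [0.9, [0, 0, -0.2], -18], [0.9, [0, 0, -0.3], -24], [0.9, [0, 0, -0.4], -30], [0.9, [0, 0, -0.5], -36], [0.9, [0, 0, -0.6], -42], [0.9, [0, 0, -0.7], -48], [0.9, [0, 0, -0.7], -54], [0.9, [0, 0, -0.8], -60]])

```text
t: 12.43
ee_pos: [654.1, 94.4, 267.1]
orientation: [-1.815, -2.564, -0.011]
ft_force: [4.6, 12.4, 2.9]
width: 55.4
grasp_force: 30.0
```

```bash
python3 m.py
```

```text
[654.1  94.4 267.1] yaw 19.39920179247781 q6 -0.21774490201602456 -0.9869778156280518 [ 2.164 -0.782  0.899] [ 4.6 12.4  2.9] 55.41385531064165 29.995130002498627
```

Call:
servo_tool(plan=[[0.9, [0, 0, -0.1], -6], [0.9, [0, 0, -0.2], -12], [0.9, [0, 0, -0.2], -18], [0.9, [0, 0, -0.3], -24], [0.9, [0, 0, -0.4], -30], [0.9, [0, 0, -0.5], -36], [0.9, [0, 0, -0.6], -42], [0.9, [0, 0, -0.7], -48]])

```text
t: 13.1
ee_pos: [654.2, 91.2, 266.6]
orientation: [2.699, 1.605, 0.005]
ft_force: [-1.3, -8.2, 4.5]
width: 55.5
grasp_force: 30.0
```

```bash
python3 m.py
```

```text
[654.2  91.2 266.6] yaw -28.530564337338006 q6 0.61888186314263 -0.7126108556985855 [-1.858  0.383  0.859] [-1.3 -8.2  4.5] 55.5345552718205 29.998090267181396
```

The moment rose from 0.16 to 0.9 N·m and stayed there, so the cap has bottomed out and the pads are slipping. I'll back off 90°.

Call:
servo_tool(plan=[[0.9, [0, 0, 0], 0], [0.9, [0, 0, 0], 0], [0.9, [0, 0, 0.1], 5], [0.9, [0, 0, 0.1], 10], [0.9, [0, 0, 0.2], 15], [0.9, [0, 0, 0.3], 20], [0.9, [0, 0, 0.3], 25], [0.9, [0, 0, 0.4], 30], [0.9, [0, 0, 0.5], 35], [0.9, [0, 0, 0.6], 40]])

```text
t: 13.93
ee_pos: [655.2, 90.7, 267.1]
orientation: [1.976, 2.436, 0.006]
ft_force: [9.9, -2.1, 2.1]
width: 55.3
grasp_force: 30.0
```

```bash
python3 m.py
```

```text
[655.2  90.7 267.1] yaw 11.909191798201704 q6 -0.08784141344511057 1.2310326844453812 [-0.348 -1.464 -0.147] [ 9.9 -2.1  2.1] 55.33005230810417 29.998720586299896
```

Call:
servo_tool(plan=[[0.9, [0, 0, 0.1], 6], [0.9, [0, 0, 0.2], 12], [0.9, [0, 0, 0.2], 18], [0.9, [0, 0, 0.3], 24], [0.9, [0, 0, 0.4], 30], [0.9, [0, 0, 0.5], 36], [0.9, [0, 0, 0.6], 42], [0.9, [0, 0, 0.7], 48], [0.9, [0, 0, 0.7], 51], [0.9, [0, 0, 0.7], 51]])

```text
t: 14.77
ee_pos: [656.4, 91.6, 267.9]
orientation: [0.735, 3.046, 0.006]
ft_force: [12.0, 2.2, -0.3]
width: 55.6
grasp_force: 30.0
```

Call:
servo_tool(plan=[[0.9, [0, 0, 0], 0], [0.9, [0, 0, 0], 0], [0.9, [0, 0, 0], 0], [0.9, [0, 0, 0], 0], [0.9, [0, 0, 0], 0], [0.9, [0, 0, 0], 0]])

```text
t: 15.27
ee_pos: [656.5, 91.6, 267.9]
orientation: [0.74, 3.045, 0.006]
ft_force: [12.6, 1.7, -1.0]
width: 55.5
grasp_force: 30.0
```

```bash
python3 m.py; python3 - <<'E'
from h import *
S=ctrl.get_image('scene');o=np.vstack([S[120:270,270:420]]);cv2.imwrite('pics/fin.png',cv2.convertScaleAbs(cv2.resize(o,None,fx=4,fy=4,interpolation=2),alpha=1.8))
E
```

```text
[656.5  91.6 267.9] yaw 62.69597429219198 q6 -0.9740429234764885 0.10623919777572155 [ 0.249 -2.253  0.159] [12.6  1.7 -1. ] 55.548743976100525 29.99980866909027
```

View pics/fin.png

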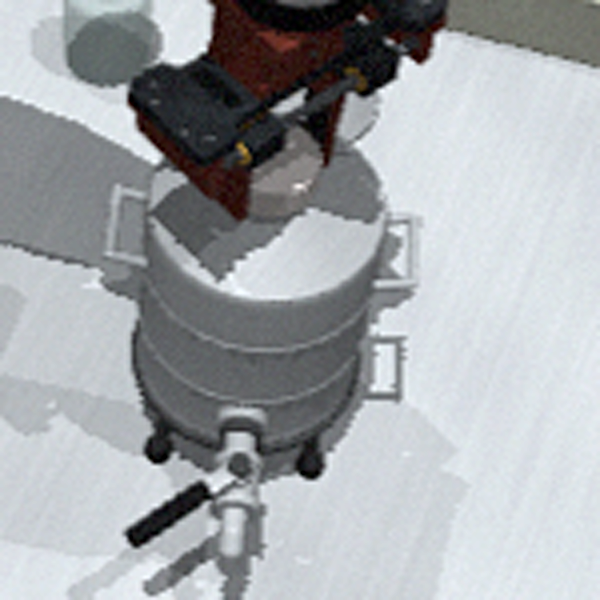

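The hand is holding the cap at about (285,180) in the crop and the lever, at about (165,515), stands where I left it. The tool backed off 91° with only friction torque and no slip, so I'm handing in.

```bash
python3 -c "
from workcell import ctrl
print(ctrl.close_job())"
```

```text
the job is handed in; nothing more can be done
None
```

I've handed the job in, and the judge gave no verdict: by my measurements the tap lever is about halfway, the cap was screwed down to its stop and backed off about 91°, the hand still grips it at 30 N, and I kept clear of the bowl, funnel and jar.

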